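Put a returned battery pack into the self-closing quarantine box

ROBOT

A 6-joint arm with a two-finger parallel gripper is mounted at the origin on the work surface. World frame = base frame: x ahead of the robot, y to its left, z up, the work surface at z = 0. Lengths are in m, angles in rad, forces in N, time in s.
With the tool pointing down it reaches from about 0.35 to 0.775 m from the base axis. Payload 5.5 kg.
Tool frame: the origin (TCP) lies between the finger pads; the fingertips stand 19 mm ahead of it and the grasp point (between the pads) is the TCP; z points along the fingers, y is the direction in which the jaws open and shut (so a half turn about z gives the same grasp; the last joint's range is limited). The gripper opens to 85 mm and grips with 20 to 120 N. Pads are 22 mm wide; open, the fingers measure 114 mm over their backs; the gripper's body (76 mm by 85 mm) begins 54 mm behind the grasp point. The pads swing forward as they close: fully open they stand 13 mm farther back than shut.
Start: joints at [-1.351, 0.313, 0.046, 1.304, 0, 1.431], TCP at [0.202, -0.538, 0.25] pointing down, gripper open.
Joint ranges: [-2.76, 2.76], [-0.86, 1.69], [-1.03, 1.26], [-2.2, 2.34], [-1.47, 1.5], [-3.14, 3.14]. Speed limits (rad/s): [2.57, 2.57, 3.14, 3.14, 3.14, 3.14].

INTERFACE

Orientations are given as a unit quaternion [w, x, y, z].
In Python, from workcell import get_state, cams, workorder gives the robot as it stands.
- The arm moves only by the tool play_rows, never from a script. Its argument "series" is text: rows parted by semicolons, each of 7 numbers parted by spaces: the opening in per cent of the stroke, from 0 (shut) to 100 (fully open), then the shift along the tool's x, y, z in cm, then the turn, a rotation vector about the tool's x, y, z in degrees. A call has 1 to 12 rows; each row shifts and turns the commanded pose from where the row before left it, along the tool's axes as they then stand; what a row does not reach is not made up. A row lasts 1/8 s, in which the tool goes at most 62.5 mm and 10.7 degrees, less where a joint would pass 70% of its speed; a pose out of reach is approached as far as the arm can. A call with a gripper value outside its range is refused whole. The fingers move at their own pace and stop on an object; "newtons" is the grip in N (left out, the last holds). Time passes only in rows, so rows that do not move let the fingers close. It gives the time, the measured TCP pose, the force and the opening at its end, in the units of the state.
- get_state(): the state, without advancing time (a new reading comes with each control period).
- cams.read_camera(name): name is "scene" or "top" or "wrist"; returns the picture (400x640x3 uint8, red, green, blue); there is no depth.
- cams.get_calibration(name): a dict with "fx", "fy", "cx", "cy" (pixels), "distortion" ([k1, k2, p1, p2, k3] as OpenCV has them; the pictures are not rectified), "rvec" (rotation vector, rad) and "tvec" (3), from world to camera coordinates, as OpenCV has them. Camera axes: x right, y down, z forward; pixel columns grow to the right and rows downward; lengths in m; the calibration is good to about 2 mm. A picture is of the moment at which its call begins: read the wrist's pose just before it. get_calibration takes no time and is no camera call; for the wrist camera it gives the pose at the moment of the call.
- workorder.hand_in(): hands the job in, once; it reports no verdict.
The state is a dict: "clock": time; "joint_pos": joint angles; "qvel": joint speeds; "tau": joint torques, N m; "tcp_pos": TCP position; "orientation": TCP orientation; "wrist_force": force on the tool from outside, world axes, zero at the start; "ft_torque": the same for the moment, N m; "finger_gap": finger opening in m.
Only numpy, scipy, OpenCV 4.12 (cv2) and the standard library are available. Lean on these libraries where they do the work, as an engineer would, in place of code of your own. Each camera call takes 0.05 s, during which the arm holds its last target.

TASK

A returned power-tool battery pack has to go into the grey quarantine box on the returns bench. Lay it gently in the sloping chute against the closed lid, right way up and lengthwise, letting go only when it lies flat on the slope; then press the hand lever fully down and keep the lid raised until the pack has slid down inside and lies still, and release the lever so that the lid closes over it. Work the lid only by its lever, do not drop the pack, and leave the carton, the charger and the green bin where they are.

Things in the scene. Friction and masses are not known exactly. Their poses are not given: they have to be found in the camera images.
- pack_center (a point): Battery pack: dark block 60 mm wide (x), 112 long (y), 60 high (z), about 0.6 kg. The lower 46 mm are the full-width case; a grey contact rail 44 x 78 x 14 mm stands on it. Point: the pack's centre, 30 mm above its underside. Starts upright on the bench, turned up to 0.6 rad, in one of two places left of the station (the carton has the other). Grip across the 60 mm. Either end may go first.
- chute: Sloping aluminium chute running into the grey box; box, chute and lever are one bolted-down station. Origin: middle of the floor surface under the lid's front flap. y points up the slope (28 deg above level), z square to the floor, x level across. For y > 0 it is open above: 185 mm long, 150 wide inside, cheeks 30 mm high. The floor is slick: the pack slides down it by itself until something stops it.
- rest_spot (a point): Where the pack's centre comes to lie when it rests on the chute against the closed lid: in the chute's frame y = 62 mm, z = 30 mm (the flap's outer face is at y = 6 mm). Same axes as the chute.
- buffer (a point): Middle of the rubber buffer at the low end inside the box, 164 mm down the slope from the chute's origin, 30 mm off the floor. The pack stops against it, centre at about y = -108 mm in the chute's frame, about a second after the lid is raised. Same axes as the chute.
- lid_edge (a point): Middle of the top of the lid's chute-side edge; closed, it lies 92 mm off the chute's floor surface, 3 mm up the slope from the chute's origin. The lid is a flat steel cover 172 x 185 mm over the box with a front flap that closes the mouth; it is hinged at the low end of the box, and this edge swings up.
- lid (a joint): Angle of the lid, rad: 0 closed, 0.68 fully raised. A rod links it to the lever (lid angle about 1.13 x lever angle). Falls shut by itself in about half a second when the lever is let go.
- lever (a joint): Angle of the hand lever, rad: 0 up (at rest), 0.60 fully down at its stop. Springs back up when let go. Pressing on the paddle takes 3 N at first and 6 N near the stop.
- paddle (a point): Centre of the top face of the lever's rubber paddle, a plate 90 x 50 mm past the low end of the box. At rest it is 122 mm above the bench and slopes 20 deg up away from the box; fully down it is 77 mm lower, 6 mm further out and slopes 14 deg down. The 90 mm side runs along this frame's x (parallel to the chute's x); at rest y points level towards the box and z up.
- lever_pivot (a point): Point on the lever's level turning axis (parallel to the chute's x), straight behind the paddle: at rest 122 mm nearer the box and 47 mm lower than the paddle's point. Fixed to the station.
- carton: Loose cardboard box, 100 x 85 x 75 mm high; origin at the centre of its underside. Not to be moved.
- charger: Loose black battery charger, 110 x 140 x 66 mm high, beyond the box; origin at the centre of its underside. Not to be moved.
- pickbin: Loose green open-fronted bin with stock, 110 x 160 x 103 mm high, beyond the chute; origin at the centre of its underside. Not to be moved.
Things that resemble listed ones, but are neither listed nor needed, are in the scene too. Leave any turquoise or yellow look-alike of the part that bears pack_center alone.

How it is judged:
By the outcome, as a careful person would: the job done as asked, in the order asked, and still so for the second after the job is handed in, with the robot touching nothing.
It also fails if it takes over 54 s, if anything falls off the work surface, if the arm or the gripper's body presses on something with over 40 N, if the wrist force passes 120 N, or if a joint passes its speed limit or range.

## Working session

There is one attempt and no reset: what is moved stays moved. The work goes in short steps, Python scripts to look and compute and a tool call to move; the robot and the scene stay as the last step left them, time stands still between calls to the robot, and variables do not carry over. Pictures are saved under pics/ and viewed, and the job is handed in when it is done.

Besides the shell and the picture viewer there is one more tool, called after "Emit:" as a command line: name --argument value ..., lists and objects as JSON in quotes. play_rows: Moves the arm, as the interface text tells. Its arguments: {"type":"object","properties":{"series":{"type":"string"},"newtons":{"type":"number"}},"required":["series"]}

```bash
ls; mkdir -p pics; python3 - <<'E'
from workcell import get_state,cams
import cv2
print(get_state())
for n in ("scene","top","wrist"):
    print(n,cams.get_calibration(n))
    cv2.imwrite(f"pics/{n}0.png",cams.read_camera(n)[:,:,::-1])
E
```

```text
pics
{'clock': 0.0, 'joint_pos': array([-1.35058628e+00,  3.14020279e-01,  4.49350774e-02,  1.30356552e+00,
       -4.38873944e-05,  1.43117259e+00]), 'qvel': array([-0.00056774, -0.00147878,  0.00037688, -0.00071414,  0.00074471,
        0.00135298]), 'tau': array([-1.94673892e-03, -4.80625892e+01,  2.98534673e+01,  1.92135468e-02,
       -3.51263161e-04, -1.04078959e-07]), 'tcp_pos': array([ 0.20232793, -0.53770955,  0.24937956]), 'orientation': array([-9.25559847e-04,  9.83858142e-01,  1.78947749e-01, -5.92754324e-05]), 'wrist_force': array([ 0.58250052, -0.43700539, -0.41816813]), 'ft_torque': array([-0.04874239, -0.00226217,  0.00650295]), 'finger_gap': 0.08532143930618954}
scene {'fx': 465.39424156243354, 'fy': 465.39424156243354, 'cx': 318.90046919677, 'cy': 195.4846420350307, 'distortion': array([-0.13967543,  0.        ,  0.        ,  0.        ,  0.        ]), 'rvec': array([ 0.60971645,  2.55301203, -1.28292912]), 'tvec': array([ 0.43165683, -0.04681378,  1.63743185])}
top {'fx': 453.43951526456664, 'fy': 453.43951526456664, 'cx': 312.7857503771366, 'cy': 200.75557447704904, 'distortion': array([-0.08766797,  0.        ,  0.        ,  0.        ,  0.        ]), 'rvec': array([ 2.13464779, -2.17180829,  0.14361331]), 'tvec': array([0.11738773, 0.57213608, 1.42272214])}
wrist {'fx': 334.6491645260903, 'fy': 334.6491645260903, 'cx': 321.6200029976549, 'cy': 198.93397498340354, 'distortion': array([-0.01804499,  0.        ,  0.        ,  0.        ,  0.        ]), 'rvec': array([-2.36168879,  1.63161317,  0.26298785]), 'tvec': array([-0.57506475, -0.041149  ,  0.38081483])}
```

View pics/scene0.png

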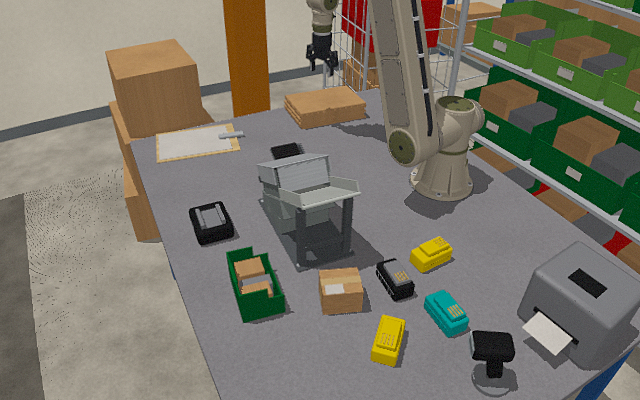

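View pics/top0.png

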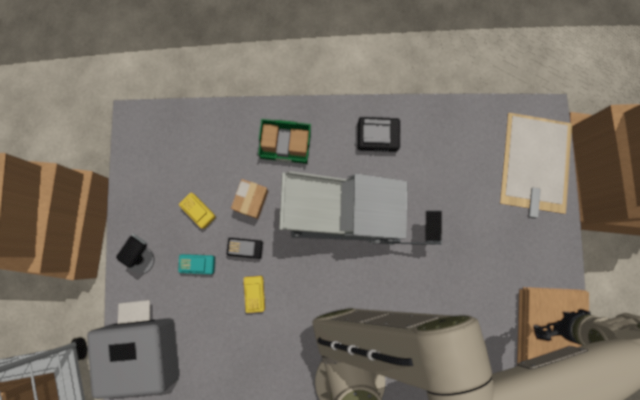

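View pics/wrist0.png

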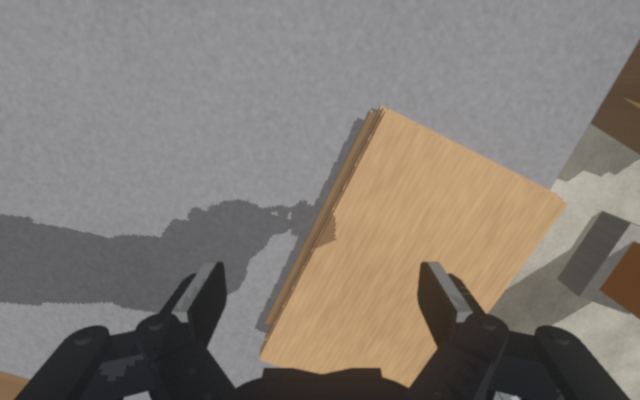

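```bash
python3 - <<'E'
import cv2
a=cv2.imread("pics/top0.png"); b=cv2.imread("pics/scene0.png")
cv2.imwrite("pics/tz1.png",cv2.resize(a[155:265,265:455],None,fx=4.2,fy=4.2,interpolation=cv2.INTER_CUBIC))
cv2.imwrite("pics/tz2.png",cv2.resize(a[170:280,170:290],None,fx=5,fy=5,interpolation=cv2.INTER_CUBIC))
cv2.imwrite("pics/sz1.png",cv2.resize(b[135:275,240:380],None,fx=4.2,fy=4.2,interpolation=cv2.INTER_CUBIC))
cv2.imwrite("pics/sz2.png",cv2.resize(b[225:345,310:450],None,fx=5,fy=5,interpolation=cv2.INTER_CUBIC))
E
```

```text
(no output)
```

View pics/tz1.png

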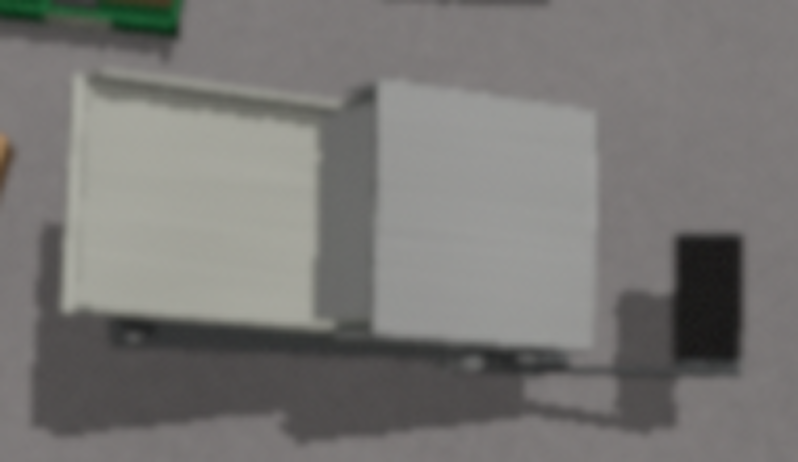

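View pics/tz2.png

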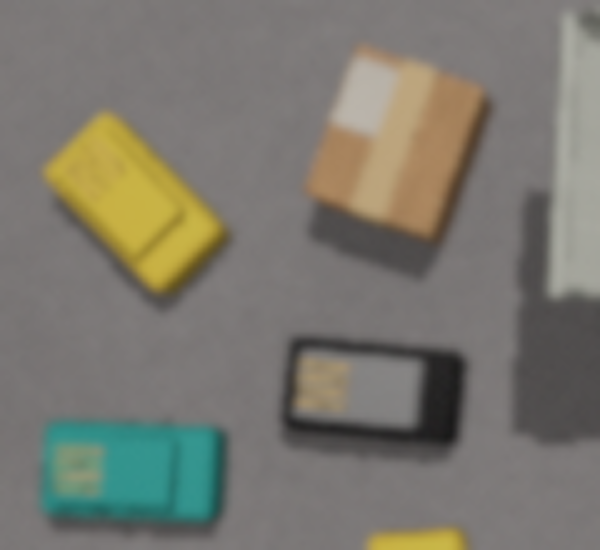

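View pics/sz1.png

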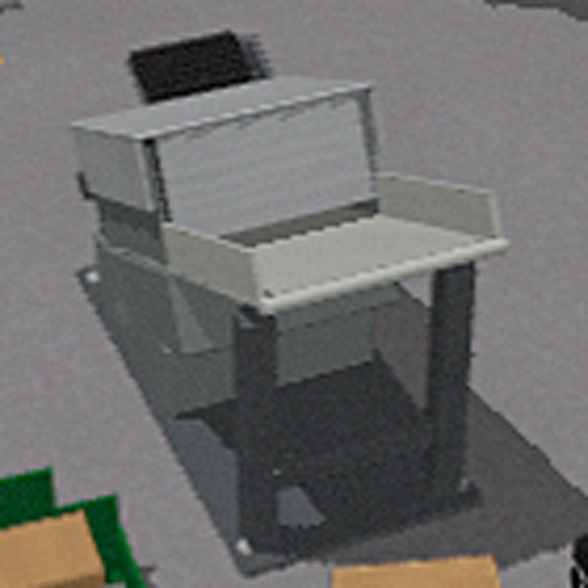

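View pics/sz2.png

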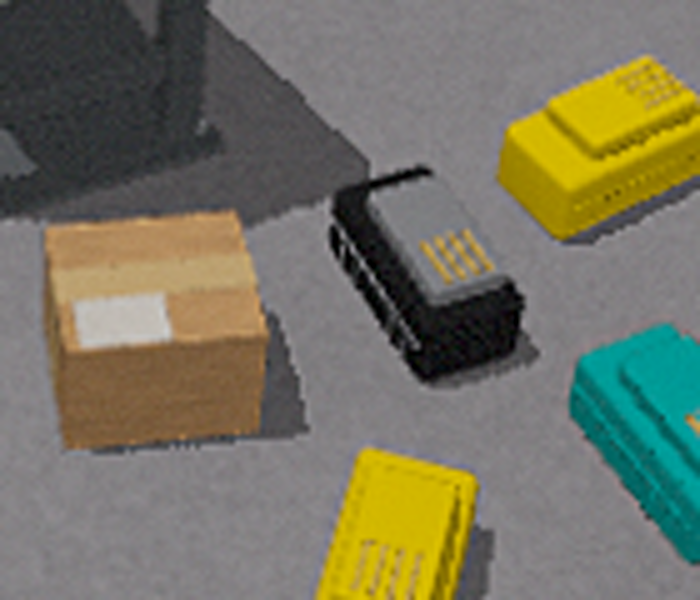

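```bash
cat > h.py <<'E'
import numpy as np,cv2
from scipy.spatial.transform import Rotation as R
from scipy.optimize import least_squares
from workcell import get_state,cams
def proj(cal,P):
    K=np.array([[cal['fx'],0,cal['cx']],[0,cal['fy'],cal['cy']],[0,0,1]])
    return cv2.projectPoints(np.asarray(P,float).reshape(-1,1,3),np.array(cal['rvec'],float),np.array(cal['tvec'],float),K,np.array(cal['distortion'],float))[0].reshape(-1,2)
def ray(cal,p):
    K=np.array([[cal['fx'],0,cal['cx']],[0,cal['fy'],cal['cy']],[0,0,1]])
    u=cv2.undistortPoints(np.asarray(p,float).reshape(-1,1,2),K,np.array(cal['distortion'],float)).reshape(-1,2)
    Rm=R.from_rotvec(cal['rvec']).as_matrix(); c=-Rm.T@cal['tvec']
    d=np.c_[u,np.ones(len(u))]@Rm
    return c,d
def onplane(cal,p,z):
    c,d=ray(cal,p); return c+d*((z-c[2])/d[:,2])[:,None]
S=np.radians(28)
def chuteR(yaw): # columns: x,y,z axes ; yaw=0 -> x along world x
    return (R.from_euler('z',yaw)*R.from_euler('x',S)).as_matrix()
E
python3 - <<'E'
from h import *
T=cams.get_calibration('top');Sc=cams.get_calibration('scene')
t1=lambda x,y:(265+x/4.2,155+y/4.2)
t2=lambda x,y:(170+x/5,170+y/5)
s1=lambda x,y:(240+x/4.2,135+y/4.2)
s2=lambda x,y:(310+x/5,225+y/5)
print('campos',ray(T,[[0,0]])[0],ray(Sc,[[0,0]])[0])
st=[(T,t1(377,80),(86,3,92)),(T,t1(374,333),(-86,3,92)),(T,t1(76,74),(76,185,30)),(T,t1(64,310),(-76,185,30)),
(Sc,s1(140,138),(86,3,92)),(Sc,s1(372,90),(-86,3,92)),(Sc,s1(260,250),(76,185,30)),(Sc,s1(497,192),(-76,185,30)),(Sc,s1(265,308),(76,185,0)),(Sc,s1(503,240),(-76,185,0))]
def f(q):
    M=chuteR(q[3]); return np.concatenate([proj(c,M@np.array(P)/1000+q[:3])[0]-np.array(p) for c,p,P in st])
r=least_squares(f,[.45,.05,.2,0],loss='soft_l1');print(r.x);print(f(r.x).reshape(-1,2).round(1))
pk=[(T,t2(*p)) for p in[(290,340),(465,352),(458,443),(283,432)]]
print('case46',onplane(T,[p for _,p in pk],.046))
print('rail60',onplane(T,[t2(*p) for p in[(298,352),(424,360),(418,432),(290,415)]],.060))
print('case46 scene',onplane(Sc,[s2(*p) for p in[(335,190),(430,168),(520,292),(428,318)]],.046))
print('carton',onplane(T,[t2(*p) for p in[(365,48),(490,100),(435,240),(308,188)]],.075))
print('paddle',onplane(T,[t1(*p) for p in[(676,236),(742,236),(740,360),(676,360)]],.122))
M=chuteR(r.x[3])
for n,P in dict(rest=(0,62,30),lowbox=(0,-182,92),end=(0,185,0)).items(): print(n,M@np.array(P)/1000+r.x[:3])
print(proj(T,(M@np.array([[86,-182,92],[-86,-182,92]]).T/1000).T+r.x[:3]), t1(597,108),t1(597,348))
E
```

```text
campos [0.38132345 0.11037279 1.48582238] [1.00528571 0.99496251 0.93228346]
[ 0.54046448  0.03400642  0.15230623 -0.05218969]
[[-0.1 -1. ]
 [-0.8  0.1]
 [ 3.2 -0.5]
 [ 3.7 -1.3]
 [-0.6 -0.2]
 [ 0.9 -1.8]
 [ 0.6  1. ]
 [-0.   0.6]
 [ 1.8 -0.8]
 [ 0.5  0.7]]
case46 [[0.45817989 0.37919153 0.046     ]
 [0.44888746 0.26759836 0.046     ]
 [0.39154435 0.27230496 0.046     ]
 [0.40001115 0.38341279 0.046     ]]
rail60 [[0.44981044 0.3714761  0.06      ]
 [0.44360966 0.29190567 0.06      ]
 [0.39865954 0.29579622 0.06      ]
 [0.41038965 0.3763788  0.06      ]]
case46 scene [[0.45061407 0.27472032 0.046     ]
 [0.394993   0.28410022 0.046     ]
 [0.40548888 0.38156252 0.046     ]
 [0.45820778 0.37439701 0.046     ]]
carton [[0.64051651 0.32730529 0.075     ]
 [0.60577433 0.24811328 0.075     ]
 [0.51775438 0.28296237 0.075     ]
 [0.55186018 0.36296288 0.075     ]]
paddle [[ 0.52492394 -0.2359462   0.122     ]
 [ 0.52403374 -0.28438625  0.122     ]
 [ 0.43436948 -0.27824509  0.122     ]
 [ 0.43536891 -0.23165695  0.122     ]]
rest [0.54258548 0.07460967 0.2079019 ]
lowbox [ 0.52982847 -0.16960381  0.14809359]
end [0.54898555 0.19712932 0.23915847]
[[406.20854106 180.58507142]
 [405.72673046 237.88239959]] (407.1428571428571, 180.71428571428572) (407.1428571428571, 237.85714285714283)
```

```bash
cat >> h.py <<'E'
def pose(s=None):
    s=s or get_state(); q=s['orientation']; return np.array(s['tcp_pos']),R.from_quat([q[1],q[2],q[3],q[0]])
def target(y_ang=None,xvec=None,zvec=(0,0,-1)):
    z=np.array(zvec,float);z/=np.linalg.norm(z);x=np.array(xvec,float);x-=z*(x@z);x/=np.linalg.norm(x)
    return R.from_matrix(np.c_[x,np.cross(z,x),z])
def plan(p,r,p2,r2,n,g,dig=1):
    rows=[];p=np.array(p,float);p2=np.array(p2,float)
    for k in range(n):
        m=n-k
        d=r.inv().apply((p2-p)/m)*100; d=np.round(d,dig)
        w=np.degrees((r.inv()*r2).as_rotvec())/m; w=np.round(w,1)
        rows.append(f"{g} "+" ".join(f"{v:g}" for v in list(d+0.)+list(w+0.)))
        p=p+r.apply(d/100); r=r*R.from_rotvec(np.radians(w))
    print("; ".join(rows)); print('end',p.round(4),'maxstep',0)
    return p,r
E
python3 - <<'E'
from h import *
p,r=pose(); c=cams.get_calibration('wrist'); C,d=ray(c,[[c['cx'],c['cy']]])
print('cam in tool',r.inv().apply(C-p),'axis',r.inv().apply(d[0]), r.as_matrix())
r2=target(xvec=(np.cos(1.49),np.sin(1.49),0))
p1,r1=plan(p,r,(.42,-.40,.40),r*R.from_rotvec([0,0,0]),5,100)
p1,r1=plan(p1,r1,(.50,-.0,.45),r2,8,100)
E
```

```text
cam in tool [ 0.08037225  0.00090323 -0.12403851] axis [-3.11617900e-01  1.29700209e-04  9.50207487e-01] [[ 9.35959233e-01  3.52108190e-01 -3.70036753e-04]
 [ 3.52108361e-01 -9.35958272e-01  1.34734454e-03]
 [ 1.28072087e-04 -1.39135260e-03 -9.99999024e-01]]
100 5 -1.1 -3 0 0 0; 100 5.1 -1 -3 0 0 0; 100 5 -1.1 -3 0 0 0; 100 5.1 -1 -3 0 0 0; 100 5 -1.1 -3 0 0 0
end [ 0.4196 -0.3997  0.3997] maxstep 0
100 2.7 -4.3 -0.6 0 0 -8.1; 100 3.3 -3.9 -0.6 0 0 -8.1; 100 3.8 -3.4 -0.6 0 0 -8.1; 100 4.2 -2.8 -0.6 0 0 -8.1; 100 4.6 -2.2 -0.6 0 0 -8.1; 100 4.9 -1.6 -0.7 0 0 -8.1; 100 5 -0.8 -0.6 0 0 -8.1; 100 5.1 -0.1 -0.7 0 -0.1 -8.1
end [ 5.002e-01 -3.000e-04  4.502e-01] maxstep 0
```

Emit:
play_rows --series "100 5 -1.1 -3 0 0 0; 100 5 -1 -3 0 0 0; 100 5 -1.1 -3 0 0 0; 100 5 -1 -3 0 0 0; 100 5 -1.1 -3 0 0 0; 100 4 -4.5 -0.6 0 0 -8; 100 4.5 -4 -0.6 0 0 -8; 100 4.5 -3.4 -0.6 0 0 -8; 100 4.5 -2.8 -0.6 0 0 -8; 100 4.6 -2.2 -0.6 0 0 -8; 100 4.9 -1.6 -0.7 0 0 -8; 100 3 -0.5 -0.6 0 0 -8"

```text
clock: 1.65
tcp_pos: [0.5148, -0.0494, 0.4435]
orientation: [-0.0, 0.783, 0.623, 0.0]
wrist_force: [0.4, 0.1, 0.3]
finger_gap: 0.0854
```

```bash
python3 - <<'E'
from h import *
import json
print(get_state()['joint_pos'])
c=cams.get_calibration('wrist'); im=cams.read_camera('wrist')[:,:,::-1]
cv2.imwrite('pics/w1.png',im)
json.dump({k:(v.tolist() if hasattr(v,'tolist') else v) for k,v in c.items()},open('w1.json','w'))
im=cams.read_camera('scene')[:,:,::-1];cv2.imwrite('pics/s1.png',im)
p,r=pose();print(p)
r2=target(xvec=(np.cos(1.49),np.sin(1.49),0))
plan(p,r,(.43,.30,.33),r2,8,100)
E
```

```text
[-2.51166480e-01  2.29014313e-01  4.06511576e-01  1.74844218e+00
  1.38508654e-04  1.54653671e+00]
[ 0.51508615 -0.04909236  0.44384542]
100 4 -2 1.4 0 0 -1.1; 100 4 -1.9 1.4 0 0 -1; 100 4.1 -1.9 1.4 0 0 -1.1; 100 4.1 -1.8 1.4 0 0 -1; 100 4.2 -1.7 1.4 0 0 -1.1; 100 4.2 -1.7 1.5 0 0 -1; 100 4.2 -1.6 1.4 0 0 -1.1; 100 4.2 -1.5 1.5 0 0 -1
end [0.4296 0.2997 0.3299] maxstep 0
```

View pics/w1.png

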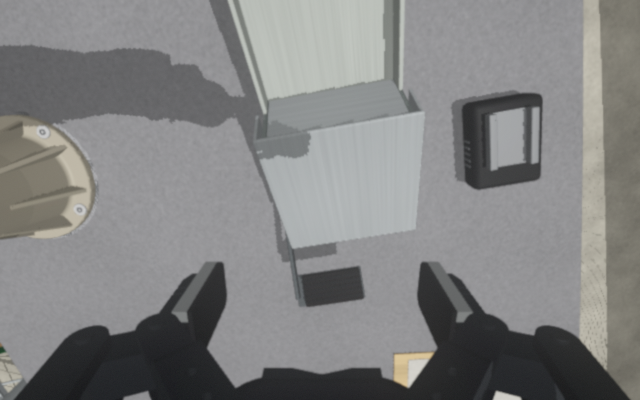

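```bash
python3 - <<'E'
import cv2
a=cv2.imread("pics/w1.png")
cv2.imwrite("pics/w1z.png",cv2.resize(a[70:320,225:445],None,fx=2.4,fy=2.4,interpolation=cv2.INTER_CUBIC))
E
```

```text
(no output)
```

View pics/w1z.png

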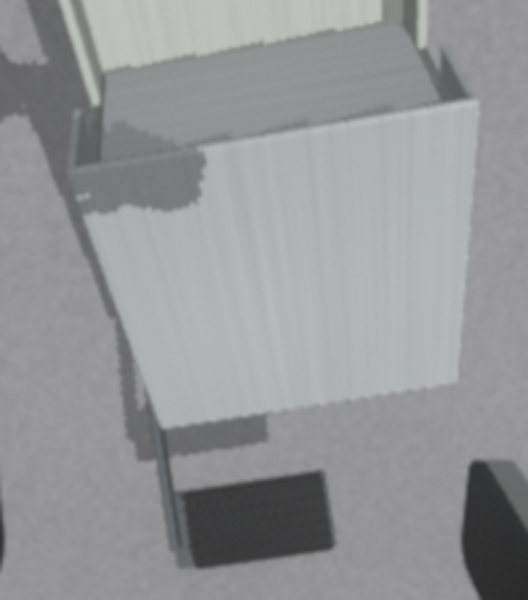

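Emit:
play_rows --series "100 4 -2 1.4 0 0 -1; 100 4 -2 1.4 0 0 -1; 100 4 -2 1.4 0 0 -1; 100 4 -2 1.4 0 0 -1; 100 4.2 -1.7 1.4 0 0 -1; 100 4.2 -1.7 1.4 0 0 -1; 100 4.2 -1.6 1.5 0 0 -1; 100 4.2 -1.5 1.5 0 0 -1"

```text
clock: 2.75
tcp_pos: [0.428, 0.2971, 0.3284]
orientation: [0.0, 0.74, 0.672, -0.0]
wrist_force: [0.9, -0.1, -0.3]
finger_gap: 0.0851
```

```bash
python3 - <<'E'
from h import *
import json
c=cams.get_calibration('wrist'); im=cams.read_camera('wrist')[:,:,::-1]
cv2.imwrite('pics/w2.png',im)
json.dump({k:(v.tolist() if hasattr(v,'tolist') else v) for k,v in c.items()},open('w2.json','w'))
T=cams.get_calibration('top');Sc=cams.get_calibration('scene');W=json.load(open('w1.json'))
t1=lambda x,y:(265+x/4.2,155+y/4.2)
s1=lambda x,y:(240+x/4.2,135+y/4.2)
w=lambda x,y:(225+x/2.4,70+y/2.4)
st=[(T,t1(377,80),(86,3,92)),(T,t1(374,333),(-86,3,92)),
(Sc,s1(140,138),(86,3,92)),(Sc,s1(372,90),(-86,3,92)),(Sc,s1(260,250),(76,185,30)),(Sc,s1(497,192),(-76,185,30)),(Sc,s1(265,308),(76,185,0)),(Sc,s1(503,240),(-76,185,0)),
(W,w(477,101),(86,3,92)),(W,w(73,171),(-86,3,92)),(W,w(103,72),(-75,6,0)),(W,w(402,24),(75,6,0)),(W,w(457,381),(86,-182,92)),(W,w(163,429),(-86,-182,92))]
def f(q):
    M=chuteR(q[3]); return np.concatenate([proj(c,M@np.array(P)/1000+q[:3])[0]-np.array(p) for c,p,P in st])
r=least_squares(f,[.45,.05,.2,0],loss='soft_l1');print(r.x);print(f(r.x).reshape(-1,2).round(1))
# wrist only
g=lambda q:f(q)[16:]
r2=least_squares(g,r.x);print(r2.x,g(r2.x).round(1))
print('paddle',onplane(W,[w(*p) for p in[(183,490),(322,472),(332,548),(196,567)]],.122))
json.dump(r.x.tolist(),open('chute.json','w'))
E
```

```text
[ 0.54227891  0.02906503  0.14758879 -0.04698568]
[[ 1.3 -1.4]
 [ 0.9 -0.6]
 [-1.8  0.6]
 [-0.6 -1.1]
 [-0.6  1.7]
 [-1.6  1.1]
 [ 0.6 -0.2]
 [-1.   1.2]
 [ 0.2  0.5]
 [-2.2  2.5]
 [-1.8 -6.1]
 [-1.2 -9.9]
 [ 0.3  0.1]
 [ 0.3  0.2]]
[ 0.54348391  0.02524608  0.1389008  -0.05505184] [-0.9  4.3  1.1  3.9  1.  -3.7 -1.  -5.9 -1.3  0.6  1.  -0.6]
paddle [[ 0.44376105 -0.22423912  0.122     ]
 [ 0.53163199 -0.23121135  0.122     ]
 [ 0.52746809 -0.28727146  0.122     ]
 [ 0.43815754 -0.28170661  0.122     ]]
```

View pics/w2.png

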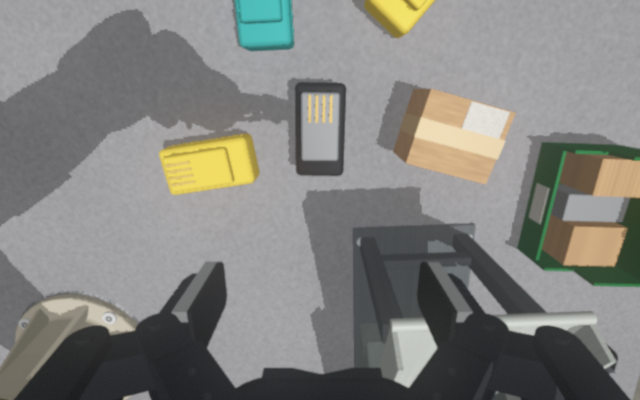

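```bash
python3 - <<'E'
from h import *
import json
T=cams.get_calibration('top');Sc=cams.get_calibration('scene');W=json.load(open('w1.json'));W2=json.load(open('w2.json'))
t1=lambda x,y:(265+x/4.2,155+y/4.2)
s1=lambda x,y:(240+x/4.2,135+y/4.2)
w=lambda x,y:(225+x/2.4,70+y/2.4)
st=[(T,t1(377,80),(86,3,92)),(T,t1(374,333),(-86,3,92)),
(Sc,s1(140,138),(86,3,92)),(Sc,s1(372,90),(-86,3,92)),(Sc,s1(260,250),(76,185,30)),(Sc,s1(497,192),(-76,185,30)),(Sc,s1(265,308),(76,185,0)),(Sc,s1(503,240),(-76,185,0)),
(W,w(477,101),(86,3,92)),(W,w(73,171),(-86,3,92)),(W,w(457,381),(86,-182,92)),(W,w(163,429),(-86,-182,92))]
def f(q):
    M=chuteR(q[3]); return np.concatenate([proj(c,M@np.array(P)/1000+q[:3])[0]-np.array(p) for c,p,P in st])
r=least_squares(f,[.45,.05,.2,0],loss='soft_l1');print(r.x);print(f(r.x).reshape(-1,2).round(1))
g=lambda q:f(q)[16:]
r2=least_squares(g,r.x);print(r2.x,g(r2.x).round(1))
json.dump(r.x.tolist(),open('chute.json','w'))
# flap bottom height from observed line: find z,y=6
M=chuteR(r.x[3])
for z in(0,10,20,30): print(z,[((proj(W,M@np.array((x,6,z))/1000+r.x[:3])[0]-(225,70))*2.4).round() for x in(-75,75)])
for x in(-75,75): print('cheek end in w2',proj(W2,[M@np.array((x,185,zz))/1000+r.x[:3] for zz in (0,30)]))
# pack in w2
print('pack46',onplane(W2,[(296,84),(346,85),(343,174),(297,174)],.046))
print('rail60',onplane(W2,[(301,92),(340,92),(338,161),(301,161)],.060))
im=cv2.imread('pics/w2.png');cv2.imwrite('pics/w2z.png',cv2.resize(im[60:200,260:420],None,fx=4.5,fy=4.2,interpolation=cv2.INTER_CUBIC))
E
```

```text
[ 0.54184467  0.03066536  0.14964145 -0.04776085]
[[ 0.8 -1.4]
 [ 0.4 -0.5]
 [-1.5  0.2]
 [-0.2 -1.5]
 [-0.2  1.4]
 [-1.1  0.8]
 [ 1.  -0.5]
 [-0.5  0.8]
 [ 0.1 -0.8]
 [-3.6  1.2]
 [ 0.1 -0.2]
 [-0.6 -0.1]]
[ 0.54387046  0.02945944  0.14537833 -0.05480453] [ 0.8  0.4 -0.9  0.8 -0.2 -0.4  0.2 -1.3]
0 [array([96., 54.]), array([399.,  -3.])]
10 [array([95., 64.]), array([403.,   6.])]
20 [array([95., 75.]), array([408.,  16.])]
30 [array([94., 86.]), array([414.,  26.])]
cheek end in w2 [[392.44680761 325.21111693]
 [399.33732847 366.0874154 ]]
cheek end in w2 [[584.75053269 316.53757015]
 [607.61150092 356.44628913]]
pack46 [[0.40735173 0.38464643 0.046     ]
 [0.46455983 0.37812845 0.046     ]
 [0.45322591 0.27336506 0.046     ]
 [0.39608755 0.27876376 0.046     ]]
rail60 [[0.4129311  0.37536976 0.06      ]
 [0.45636985 0.37125506 0.06      ]
 [0.44791288 0.29331023 0.06      ]
 [0.40407801 0.29745412 0.06      ]]
```

View pics/w2z.png

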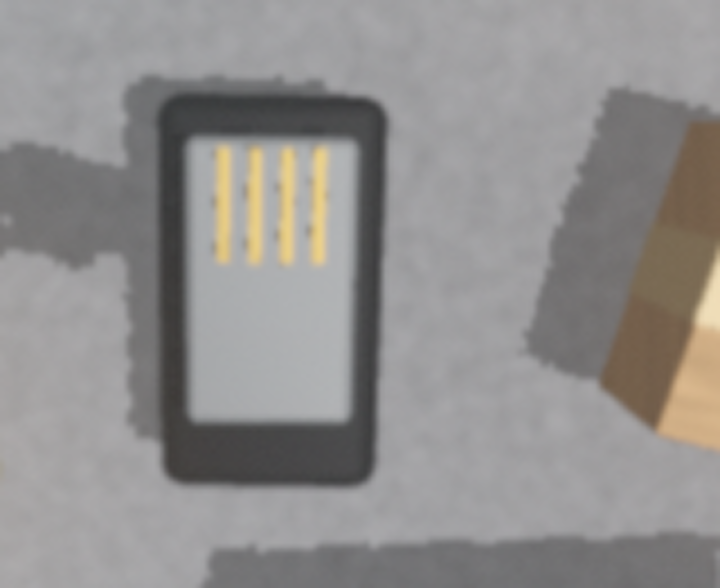

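```bash
python3 - <<'E'
from h import *
p,r=pose();print(p)
r2=target(xvec=(np.cos(np.radians(83.8)),np.sin(np.radians(83.8)),0))
plan(p,r,(.430,.329,.027),r2,7,100)
E
```

```text
[0.42606977 0.30081819 0.32605521]
100 0.4 0 4.3 0 0 0.1; 100 0.4 0 4.3 0 0 0.1; 100 0.4 0 4.3 0 0 0.1; 100 0.4 0.1 4.3 -0.1 0 0.2; 100 0.4 0 4.2 0 0 0.1; 100 0.4 0.1 4.3 -0.1 0 0.2; 100 0.4 0 4.2 0 0 0.1
end [0.4299 0.3288 0.0271] maxstep 0
```

Emit:
play_rows --series "100 0.5 0 4.5 0 0 0; 100 0.5 0 4.5 0 0 0.3; 100 0.5 0.1 4.5 0 0 0.3; 100 0.5 0.1 4.5 0 0 0.2; 100 0.5 0 4.5 0 0 0; 100 0.3 0 3 0 0 0; 100 0 0 0 0 0 0; 100 0 0 0 0 0 0"

```text
clock: 3.8
tcp_pos: [0.4338, 0.3239, 0.0752]
orientation: [0.0, 0.745, 0.667, 0.0]
wrist_force: [0.9, -0.4, 0.3]
finger_gap: 0.0855
```

```bash
python3 - <<'E'
from h import *
p,r=pose();print(p,np.degrees(r.as_rotvec()), r.as_matrix()[:,0])
c=cams.get_calibration('wrist')
im=cams.read_camera('wrist')[:,:,::-1].copy();cv2.imwrite('pics/w3.png',im)
r2=target(xvec=(np.cos(np.radians(83.8)),np.sin(np.radians(83.8)),0))
plan(p,r,(.430,.329,.027),r2,3,100)
E
```

```text
[0.43378321 0.32388751 0.07521228] [1.34015727e+02 1.20127056e+02 7.44798987e-02] [1.08972578e-01 9.94044706e-01 3.16330544e-04]
100 0.2 -0.1 1.6 0 0 0; 100 0.1 -0.2 1.6 0 0 0; 100 0.2 -0.1 1.6 0.1 0 -0.1
end [0.4304 0.3293 0.0272] maxstep 0
```

View pics/w3.png

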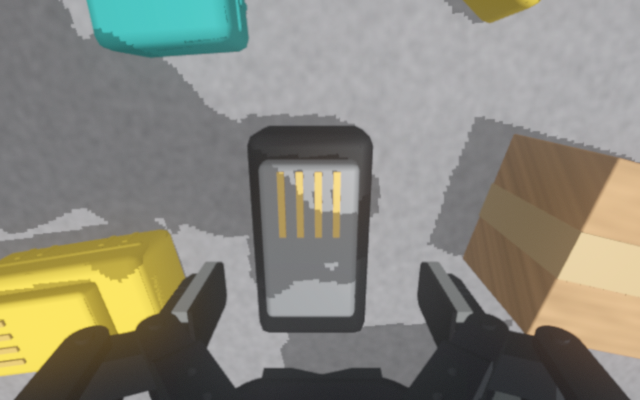

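```bash
python3 - <<'E'
from h import *
import json
W2=json.load(open('w2.json'))
print(onplane(W2,[(258,165),(249,133),(256,180)],.04), onplane(W2,[(394,152),(400,160)],.07))
c=cams.get_calibration('wrist')
print(onplane(c,[(185,290),(163,232),(250,150),(370,150),(262,325),(362,325)],.046))
E
```

```text
[[0.3480524  0.29349853 0.04      ]
 [0.34316375 0.33393322 0.04      ]
 [0.34253641 0.27446075 0.04      ]] [[0.51262248 0.29986818 0.07      ]
 [0.51929659 0.28986626 0.07      ]]
[[0.36038072 0.30999026 0.046     ]
 [0.35726854 0.34412597 0.046     ]
 [0.40789493 0.38011357 0.046     ]
 [0.46301746 0.3741479  0.046     ]
 [0.39759204 0.28353355 0.046     ]
 [0.4525891  0.2775766  0.046     ]]
```

Emit:
play_rows --series "100 0.2 -0.2 1.6 0 0 0; 100 0.2 -0.1 1.6 0 0 0; 100 0.2 -0.1 1.4 0 0 0; 100 0 0 0.2 0 0 0; 100 0 0 0 0 0 0; 0 0 0 0 0 0 0; 0 0 0 0 0 0 0; 0 0 0 0 0 0 0; 0 0 0 0 0 0 0; 0 0 0 0 0 0 0; 0 0 0 0 0 0 0" --newtons 50

```text
clock: 5.22
tcp_pos: [0.4299, 0.3308, 0.0269]
orientation: [0.0, 0.744, 0.668, 0.001]
wrist_force: [-0.9, -0.0, 5.9]
finger_gap: 0.0598
```

```bash
python3 - <<'E'
from h import *
s=get_state();p,r=pose(s);print(p,r.as_matrix()[:,0],s['finger_gap'],s['wrist_force'])
cv2.imwrite('pics/w4.png',cams.read_camera('wrist')[:,:,::-1])
E
```

```text
[0.42992045 0.33080861 0.02693628] [1.07717415e-01 9.94181309e-01 6.95865695e-04] 0.05978762280535349 [-0.86821338 -0.04003409  5.89044265]
```

View pics/w4.png

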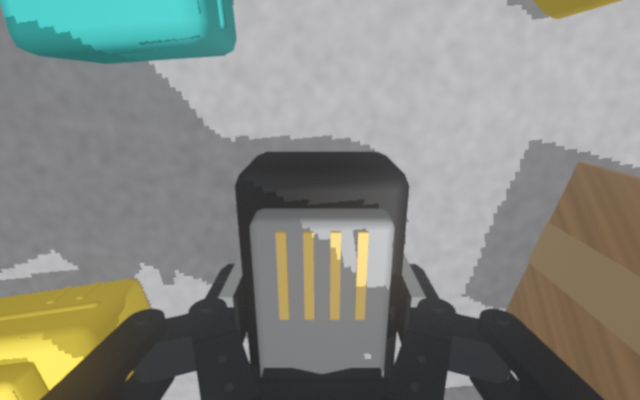

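```bash
cat >> h.py <<'E'
import json
def chute():
    q=np.array(json.load(open('chute.json'))); return q[:3],chuteR(q[3])
def c2w(P): o,M=chute(); return o+M@(np.array(P)/1000)
def w2c(p): o,M=chute(); return M.T@(np.array(p)-o)*1000
def rtool(): o,M=chute(); return R.from_matrix(np.c_[M[:,1],-M[:,0],-M[:,2]])
E
python3 - <<'E'
from h import *
json.dump([.5425,.030,.148,-.050],open('chute.json','w'))
p,r=pose()
a,b=plan(p,r,p+[0,0,.40],r,8,0)
t=c2w((0,77,190));print('t',t)
plan(a,b,t,rtool(),8,0)
print(c2w((0,77,190)),c2w((0,74,40)))
E
```

```text
0 0 0 -5 0 0 0; 0 0 0 -5 0 0 0; 0 0 0 -5 0 0 0; 0 0 0 -5 0 0 0; 0 0 0 -5 0 0 0; 0 0 0 -5 0 0 0; 0 0 0 -5 0 0 0; 0 0 0 -5 0 0 0
end [0.4296 0.3306 0.4269] maxstep 0
t [0.54143981 0.00881388 0.35190935]Traceback (most recent call last):
  File "<stdin>", line 6, in <module>
  File "h.py", line 39, in rtool
    def rtool(): o,M=chute(); return R.from_matrix(np.c_[M[:,1],-M[:,0],-M[:,2]])
                                     ~~~~~~~~~~~~~^^^^^^^^^^^^^^^^^^^^^^^^^^^^^^^
  File "scipy/spatial/transform/_rotation.pyx", line 1143, in scipy.spatial.transform._rotation.Rotation.from_matrix
ValueError: Non-positive determinant (left-handed or null coordinate frame) in rotation matrix 0: [[ 0.04412899 -0.99875026  0.0234638 ]
 [ 0.88184414  0.04997917  0.46888485]
 [ 0.46947156 -0.         -0.88294759]].
```

```bash
sed -i 's/-M\[:,0\],-M/M[:,0],-M/' h.py
python3 - <<'E'
from h import *
p,r=pose()
a,b=p+[0,0,.32],r
t=c2w((0,77,190));print('t',t)
plan(a,b,t,rtool(),8,0)
E
```

```text
t [0.54143981 0.00881388 0.35190935]
0 -3.9 1.8 -0.1 0.1 3.5 -0.4; 0 -3.8 1.8 -0.3 0.1 3.5 -0.4; 0 -3.8 1.8 -0.5 0.1 3.5 -0.4; 0 -3.8 1.7 -0.8 0.1 3.5 -0.4; 0 -3.8 1.7 -1 0.1 3.5 -0.4; 0 -3.7 1.7 -1.2 0.1 3.5 -0.4; 0 -3.7 1.7 -1.5 0.1 3.5 -0.4; 0 -3.5 1.6 -1.7 0.2 3.5 -0.4
end [0.5416 0.0091 0.3519] maxstep 0
```

Emit:
play_rows --series "0 0 0 -2 0 0 0; 0 0 0 -4 0 0 0; 0 0 0 -5 0 0 0; 0 0 0 -5 0 0 0; 0 0 0 -5 0 0 0; 0 0 0 -5 0 0 0; 0 0 0 -4 0 0 0; 0 0 0 -2 0 0 0"

```text
clock: 6.28
tcp_pos: [0.4298, 0.3305, 0.3475]
orientation: [0.0, 0.744, 0.668, 0.0]
wrist_force: [0.4, -0.4, -6.6]
finger_gap: 0.059
```

Emit:
play_rows --series "0 -2 1 -0.5 0 2 -0.4; 0 -4 1.8 -0.3 0.1 3.5 -0.4; 0 -4 1.8 -0.5 0.1 3.5 -0.4; 0 -4 1.8 -0.8 0.1 3.5 -0.4; 0 -4 1.8 -1 0.1 3.5 -0.4; 0 -4 1.7 -1.2 0.1 3.5 -0.4; 0 -4 1.7 -1.5 0.1 3.5 -0.4; 0 -3 1.6 -1.7 0.2 3.5 -0.4; 0 -1 0.5 0 0 1.5 0; 0 0 0 0 0 0 0; 0 0 0 0 0 0 0"

```text
clock: 7.65
tcp_pos: [0.5405, 0.0116, 0.3571]
orientation: [-0.168, 0.703, 0.669, 0.174]
wrist_force: [0.7, -0.0, -5.6]
finger_gap: 0.0593
```

```bash
python3 - <<'E'
from h import *
s=get_state();p,r=pose(s);print(w2c(p),s['joint_pos'],s['wrist_force'],s['finger_gap'])
c=cams.get_calibration('wrist')
json.dump({k:(v.tolist() if hasattr(v,'tolist') else v) for k,v in c.items()},open('w5.json','w'))
cv2.imwrite('pics/w5.png',cams.read_camera('wrist')[:,:,::-1])
cv2.imwrite('pics/s5.png',cams.read_camera('scene')[:,:,::-1])
plan(p,r,c2w((0,74,60)),rtool(),4,0)
E
```

```text
[ -1.04189348  81.88690634 193.30815366] [-0.36770068  0.29853436  0.20038693  1.63979329  0.46125615  1.21331918] [ 0.71835503 -0.03126759 -5.57643174] 0.059276121712373356
0 -0.2 0 3.3 0 0 0; 0 -0.2 0 3.3 0 0 0; 0 -0.2 0.1 3.4 -0.1 0 0; 0 -0.2 0 3.3 0 0 0
end [0.544  0.0669 0.2359] maxstep 0
```

View pics/w5.png

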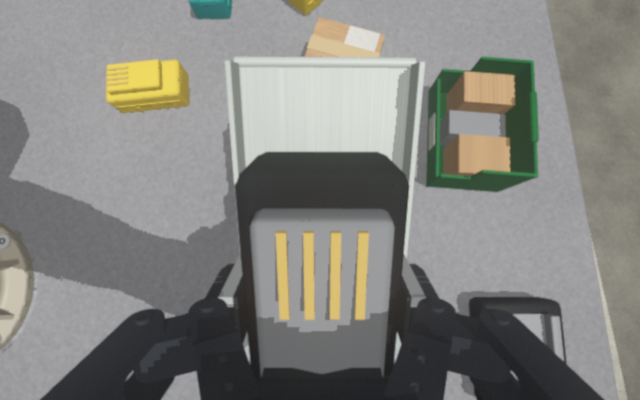

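View pics/s5.png

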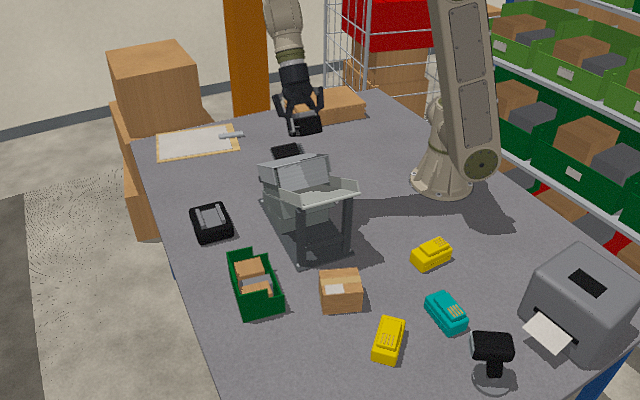

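```bash
python3 - <<'E'
from h import *
W=json.load(open('w5.json'))
P=[(x,y,z) for z in(0,30) for y in (185,110) for x in(-75,75)]
for a,b in zip(P,proj(W,[c2w(q) for q in P])): print(a,b.round(1))
im=cv2.imread('pics/w5.png');cv2.imwrite('pics/w5z.png',cv2.resize(im[45:165,215:435],None,fx=3.6,fy=3.6,interpolation=cv2.INTER_CUBIC))
E
```

```text
(-75, 185, 0) [238.1  61.7]
(75, 185, 0) [407.9  61.8]
(-75, 110, 0) [243.9 146.3]
(75, 110, 0) [401.7 146.5]
(-75, 185, 30) [229.   58.7]
(75, 185, 30) [416.9  58.8]
(-75, 110, 30) [236.2 151.9]
(75, 110, 30) [409.4 152.1]
```

View pics/w5z.png

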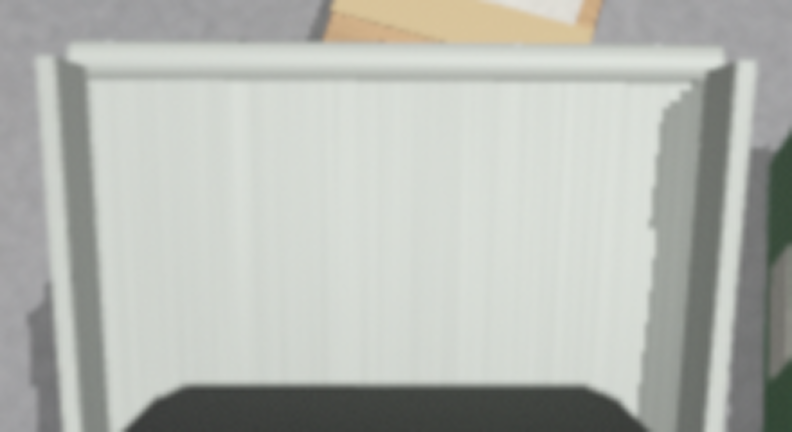

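```bash
python3 - <<'E'
from h import *
json.dump([.5438,.0285,.1475,-.050],open('chute.json','w'))
p,r=pose();print(w2c(p))
plan(p,r,c2w((0,76,45)),rtool(),4,0)
E
```

```text
[ -2.41349009  84.03411858 193.49322199]
0 -0.2 0.1 3.7 0 0 0; 0 -0.2 0.1 3.7 0 0 0; 0 -0.2 0 3.7 0 0 0; 0 -0.2 0.1 3.7 -0.1 0 0.1
end [0.5464 0.0741 0.2233] maxstep 0
```

Emit:
play_rows --series "0 -0.2 0.1 3.7 0 0 0; 0 -0.2 0.1 3.7 0 0 0; 0 -0.2 0 3.5 0 0 0; 0 -0.2 0 2.5 0 0 0; 0 0 0 0.8 0 0 0; 0 0 0 0 0 0 0; 0 0 0 0 0 0 0"

```text
clock: 8.62
tcp_pos: [0.5466, 0.0698, 0.2295]
orientation: [-0.166, 0.703, 0.669, 0.175]
wrist_force: [0.5, -0.9, -6.4]
finger_gap: 0.0595
```

```bash
python3 - <<'E'
from h import *
s=get_state();p,r=pose(s);print(w2c(p),s['wrist_force'],s['finger_gap'],np.degrees((r.inv()*rtool()).as_rotvec()))
cv2.imwrite('pics/w6.png',cams.read_camera('wrist')[:,:,::-1])
im=cams.read_camera('scene')[:,:,::-1];cv2.imwrite('pics/s6.png',cv2.resize(im[90:270,220:400],None,fx=3.3,fy=3.3,interpolation=cv2.INTER_CUBIC))
E
```

```text
[ 0.75210163 75.01964688 53.03648765] [ 0.51430577 -0.85100912 -6.35400388] 0.05945210619325373 [0.05765152 0.03059003 0.02082304]
```

View pics/s6.png

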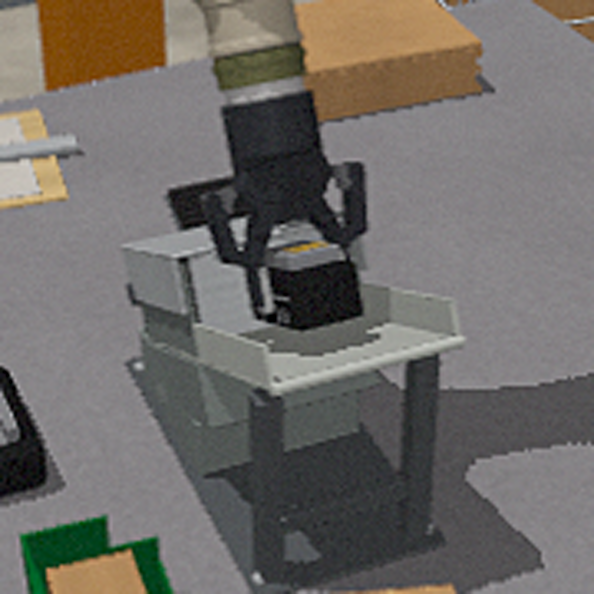

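Emit:
play_rows --series "0 0 0 0.8 0 0 0; 0 0 0 0.7 0 0 0; 0 0 0 0.4 0 0 0; 0 0 0 0 0 0 0; 0 0 0 0 0 0 0"

```text
clock: 9.35
tcp_pos: [0.5464, 0.0789, 0.2115]
orientation: [-0.167, 0.703, 0.669, 0.175]
wrist_force: [0.3, 0.3, -6.0]
finger_gap: 0.0591
```

Emit:
play_rows --series "0 0 0 0.2 0 0 0; 0 0 0 0.1 0 0 0; 0 0 0 0 0 0 0"

```text
clock: 9.72
tcp_pos: [0.5465, 0.0802, 0.2089]
orientation: [-0.167, 0.703, 0.669, 0.175]
wrist_force: [-0.5, -0.4, -5.8]
finger_gap: 0.0592
```

Emit:
play_rows --series "0 0 0 0.2 0 0 0; 0 0 0 0 0 0 0"

```text
clock: 9.98
tcp_pos: [0.547, 0.0803, 0.2088]
orientation: [-0.166, 0.704, 0.668, 0.175]
wrist_force: [-4.4, -6.2, 4.6]
finger_gap: 0.059
```

Emit:
play_rows --series "0 0 0 0.1 0 0 0; 0 0 0 0 0 0 0"

```text
clock: 10.22
tcp_pos: [0.5472, 0.0803, 0.2088]
orientation: [-0.165, 0.704, 0.668, 0.176]
wrist_force: [-6.6, -8.3, 10.2]
finger_gap: 0.0591
```

Emit:
play_rows --series "0 0 0 0.1 0 0 0; 0 0 0 0 0 0 0"

```text
clock: 10.48
tcp_pos: [0.5471, 0.0804, 0.2087]
orientation: [-0.165, 0.704, 0.668, 0.176]
wrist_force: [-9.1, -12.7, 16.6]
finger_gap: 0.0595
```

Emit:
play_rows --series "0 0 0 -0.3 0 0 0; 0 0 0 0 0 0 0"

```text
clock: 10.72
tcp_pos: [0.5469, 0.0803, 0.2088]
orientation: [-0.166, 0.703, 0.668, 0.175]
wrist_force: [-2.9, -4.9, 4.0]
finger_gap: 0.0593
```

```bash
python3 - <<'E'
from h import *
s=get_state();p,r=pose(s);print(w2c(p),s['wrist_force'],s['ft_torque'],s['finger_gap'],np.degrees((r.inv()*rtool()).as_rotvec()))
c=cams.get_calibration('wrist')
json.dump({k:(v.tolist() if hasattr(v,'tolist') else v) for k,v in c.items()},open('w7.json','w'))
cv2.imwrite('pics/w7.png',cams.read_camera('wrist')[:,:,::-1])
im=cams.read_camera('scene')[:,:,::-1];cv2.imwrite('pics/s7.png',cv2.resize(im[120:230,240:370],None,fx=5,fy=5,interpolation=cv2.INTER_CUBIC))
E
```

```text
[ 0.47248863 74.55973878 29.76588087] [-2.90962901 -4.88626139  4.0309201 ] [-0.96775283  0.33398618  0.18889439] 0.05931805947916215 [ 0.03302501  0.02423553 -0.0387113 ]
```

View pics/s7.png

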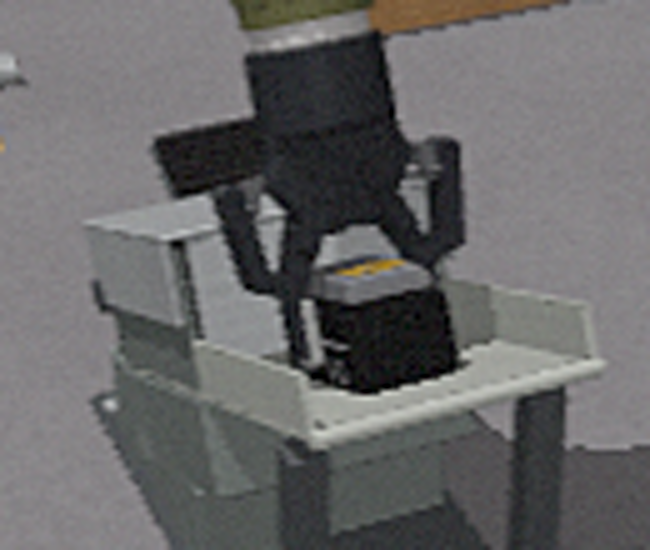

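View pics/w7.png

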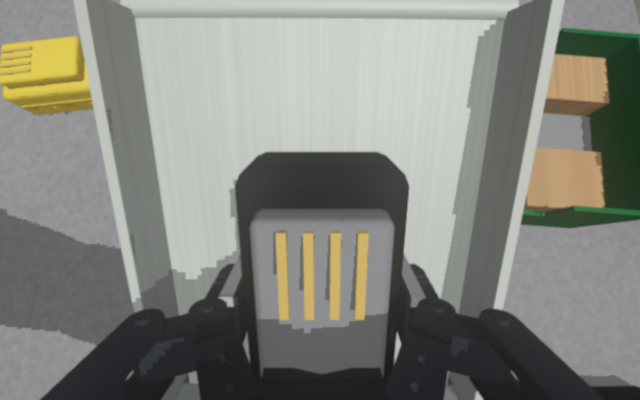

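Emit:
play_rows --series "0 -0.4 0 0 0 0 0; 0 -0.3 0 0 0 0 0; 0 0 0 0 0 0 0; 0 0 0 0 0 0 0"

```text
clock: 11.32
tcp_pos: [0.5474, 0.0742, 0.2055]
orientation: [-0.166, 0.703, 0.669, 0.176]
wrist_force: [-1.1, -3.7, 4.5]
finger_gap: 0.0596
```

Emit:
play_rows --series "0 -0.2 0 0 0 0 0; 0 0 0 0 0 0 0"

```text
clock: 11.58
tcp_pos: [0.5473, 0.0726, 0.2047]
orientation: [-0.166, 0.703, 0.669, 0.176]
wrist_force: [-0.4, -3.4, 5.0]
finger_gap: 0.0595
```

Emit:
play_rows --series "0 -0.2 0 0 0 0 0; 0 0 0 0 0 0 0"

```text
clock: 11.82
tcp_pos: [0.5472, 0.0708, 0.2038]
orientation: [-0.166, 0.703, 0.669, 0.176]
wrist_force: [-0.9, -1.9, 5.8]
finger_gap: 0.0592
```

Emit:
play_rows --series "0 -0.2 0 0 0 0 0; 0 0 0 0 0 0 0"

```text
clock: 12.08
tcp_pos: [0.5472, 0.0703, 0.2035]
orientation: [-0.167, 0.703, 0.669, 0.177]
wrist_force: [0.8, 2.9, 7.7]
finger_gap: 0.0595
```

Emit:
play_rows --series "0 -0.2 0 0 0 0 0; 0 0 0 0 0 0 0"

```text
clock: 12.32
tcp_pos: [0.5472, 0.0702, 0.2035]
orientation: [-0.168, 0.702, 0.669, 0.179]
wrist_force: [1.4, 10.0, 10.8]
finger_gap: 0.0595
```

Emit:
play_rows --series "0 0.2 0 0 0 0 0; 0 0 0 0 0 0 0; 75 0 0 0 0 0 0; 100 0 0 0 0 0 0; 100 0 0 0 0 0 0; 100 0 0 0 0 0 0; 100 0 0 0 0 0 0"

```text
clock: 13.2
tcp_pos: [0.5458, 0.0692, 0.2016]
orientation: [-0.167, 0.703, 0.668, 0.175]
wrist_force: [0.4, 0.2, -0.2]
finger_gap: 0.0855
```

```bash
python3 - <<'E'
from h import *
s=get_state();p,r=pose(s);print(w2c(p),s['wrist_force'],s['finger_gap'],np.degrees((r.inv()*rtool()).as_rotvec()))
cv2.imwrite('pics/w8.png',cams.read_camera('wrist')[:,:,::-1])
im=cams.read_camera('scene')[:,:,::-1];cv2.imwrite('pics/s8.png',cv2.resize(im[120:230,240:370],None,fx=5,fy=5,interpolation=cv2.INTER_CUBIC))
E
```

```text
[4.50854461e-03 6.14223706e+01 2.86624067e+01] [ 0.39608462  0.23630788 -0.21406646] 0.0854808932087871 [-0.06604032 -0.00355722 -0.05875986]
```

View pics/s8.png

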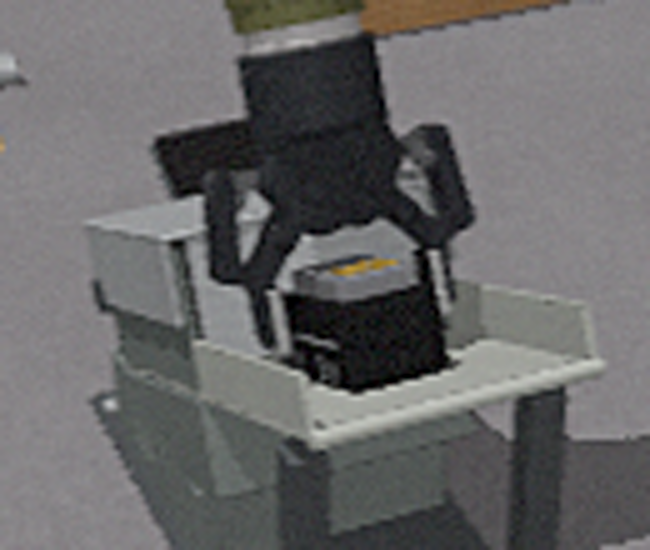

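View pics/w8.png

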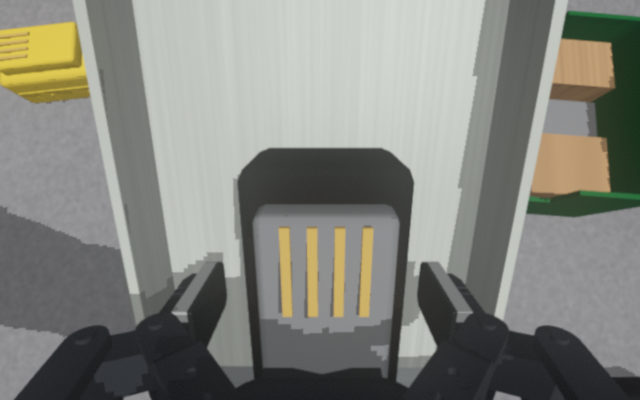

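Emit:
play_rows --series "100 0 0 -1 0 0 0; 100 0 0 -3 0 0 0; 100 0 0 -5 0 0 0; 100 0 0 -5 0 0 0; 100 0 0 -5 0 0 0; 0 0 0 -4 0 0 0; 0 0 0 0 0 0 0"

```text
clock: 14.18
tcp_pos: [0.5415, -0.0404, 0.4079]
orientation: [-0.164, 0.704, 0.668, 0.176]
wrist_force: [0.8, -0.4, 0.3]
finger_gap: 0.0518
```

```bash
python3 - <<'E'
from h import *
s=get_state();p,r=pose(s);print(w2c(p),p,s['wrist_force'],s['joint_pos'])
cv2.imwrite('pics/w9.png',cams.read_camera('wrist')[:,:,::-1])
C=np.array([.4825,-.2565,.122]); tcp=C+[0,.0008,.0218]
a,b=plan(p,r,tcp+[0,0,.15],rtool(),6,0)
plan(a,b,tcp+[0,0,.03],rtool(),4,0)
E
```

```text
[  1.11680131  61.38989153 262.30445727] [ 0.54146982 -0.04041009  0.4079219 ] [ 0.81875027 -0.43195233  0.28077338] [-0.45446148  0.34634355  0.38963242  1.81456751  0.44634197  1.12212987]
0 -4.1 -0.8 0 0 0 0; 0 -4.1 -0.8 0 0.1 0 0; 0 -4.1 -0.8 0 0 0 0; 0 -4.1 -0.8 0 0.1 0 0; 0 -4.1 -0.8 -0.1 0 0.1 0; 0 -4.1 -0.8 0 0.1 0 0
end [ 0.4826 -0.2555  0.2936] maxstep 0
0 -1.4 0 2.6 0 0 0; 0 -1.4 0 2.7 0 0 0; 0 -1.4 0 2.6 0 0 0; 0 -1.4 0 2.7 0 0 0
end [ 0.4825 -0.2553  0.1737] maxstep 0
```

View pics/w9.png

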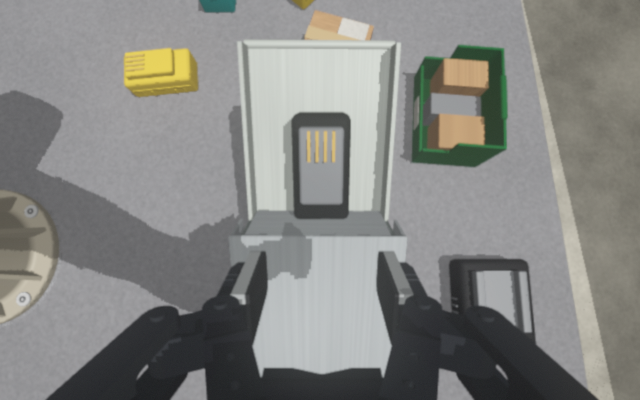

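Emit:
play_rows --series "0 -3 -0.6 0 0 0 0; 0 -4.3 -0.8 0 0 0 0; 0 -4.5 -0.9 0 0 0 0; 0 -4.5 -0.9 0 0 0 0; 0 -4.3 -0.8 0 0 0 0; 0 -4 -0.8 0 0 0 0; 0 -1.4 0 2.6 0 0 0; 0 -1.4 0 2.6 0 0 0; 0 -1.2 0 2.4 0 0 0; 0 -0.8 0 1.6 0 0 0; 0 0 0 0 0 0 0"

```text
clock: 15.6
tcp_pos: [0.4806, -0.2507, 0.1837]
orientation: [-0.17, 0.703, 0.668, 0.175]
wrist_force: [-0.0, 0.3, -0.2]
finger_gap: -0.0001
```

```bash
python3 - <<'E'
from h import *
s=get_state();p,r=pose(s);print(p,s['wrist_force'],s['finger_gap'],s['joint_pos'])
c=cams.get_calibration('wrist')
json.dump({k:(v.tolist() if hasattr(v,'tolist') else v) for k,v in c.items()},open('w10.json','w'))
cv2.imwrite('pics/w10.png',cams.read_camera('wrist')[:,:,::-1])
cv2.imwrite('pics/s10.png',cams.read_camera('scene')[:,:,::-1])
im=cams.read_camera('top')[:,:,::-1];cv2.imwrite('pics/t10.png',cv2.resize(im[140:280,260:480],None,fx=3.6,fy=3.6,interpolation=cv2.INTER_CUBIC))
E
```

```text
[ 0.48063386 -0.25067203  0.18370795] [-0.01388487  0.26884728 -0.18767839] -0.00012364706258210018 [-0.81024826  0.52243056  0.09456658  1.4998367   0.34615432  0.74819334]
```

View pics/w10.png

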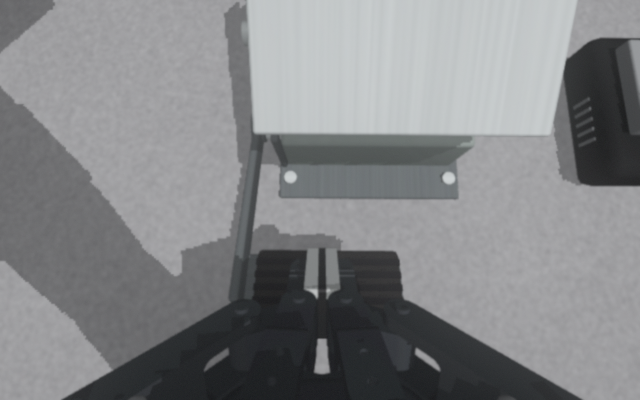

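View pics/s10.png

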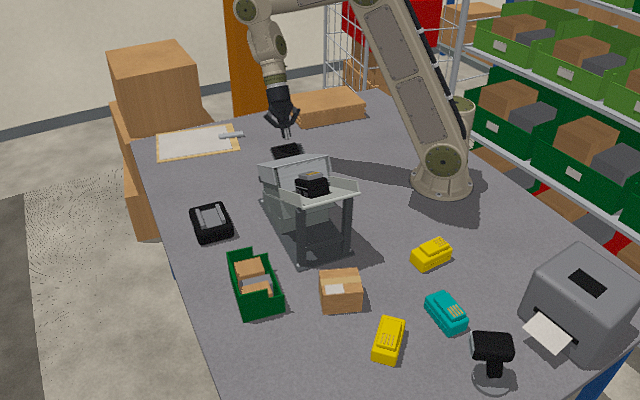

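View pics/t10.png

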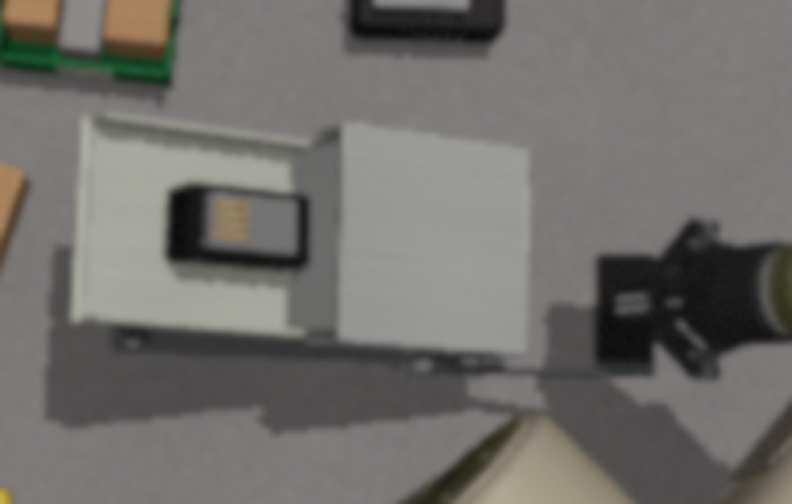

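Emit:
play_rows --series "0 -0.7 0.1 1 0 0 0; 0 -0.7 0.1 1 0 0 0; 0 -0.7 0 1 0 0 0; 0 0 0 0 0 0 0"

```text
clock: 16.25
tcp_pos: [0.4828, -0.2564, 0.1479]
orientation: [-0.168, 0.703, 0.668, 0.175]
wrist_force: [0.2, 0.3, 0.3]
finger_gap: -0.0
```

```bash
python3 - <<'E'
from h import *
s=get_state();p,r=pose(s);print(p,s['wrist_force'])
C=np.array([.4825,-.2625,.045]); tcp=C+[0,.0008,.0218-.004]
plan(p,r,tcp,r,6,0)
E
```

```text
[ 0.48277769 -0.25643383  0.14790872] [0.24878063 0.28408638 0.25679128]
0 -0.7 0 1.2 0 0 0; 0 -0.8 0 1.2 0 0 0; 0 -0.7 0 1.2 0 0 0; 0 -0.8 0 1.2 0 0 0; 0 -0.7 0 1.2 0 0 0; 0 -0.8 0 1.3 0 0 0
end [ 0.4822 -0.2617  0.0623] maxstep 0
```

Emit:
play_rows --series "0 -0.7 0 1.2 0 0 0; 0 -0.8 0 1.2 0 0 0; 0 -0.7 0 1.2 0 0 0; 0 -0.8 0 1.2 0 0 0; 0 -0.7 0 1.2 0 0 0; 0 -0.6 0 1 0 0 0; 0 0 0 0 0 0 0; 0 0 0 0 0 0 0"

```text
clock: 17.25
tcp_pos: [0.4826, -0.2616, 0.0667]
orientation: [-0.168, 0.703, 0.668, 0.175]
wrist_force: [0.8, -0.2, 2.4]
finger_gap: -0.0
```

```bash
python3 - <<'E'
from h import *
s=get_state();p,r=pose(s);print(p,s['wrist_force'])
im=cams.read_camera('scene')[:,:,::-1];cv2.imwrite('pics/s11.png',cv2.resize(im[90:270,220:400],None,fx=3.3,fy=3.3,interpolation=cv2.INTER_CUBIC))
E
```

```text
[ 0.48256351 -0.26156974  0.06665763] [ 0.77418738 -0.21231718  2.44522868]
```

View pics/s11.png

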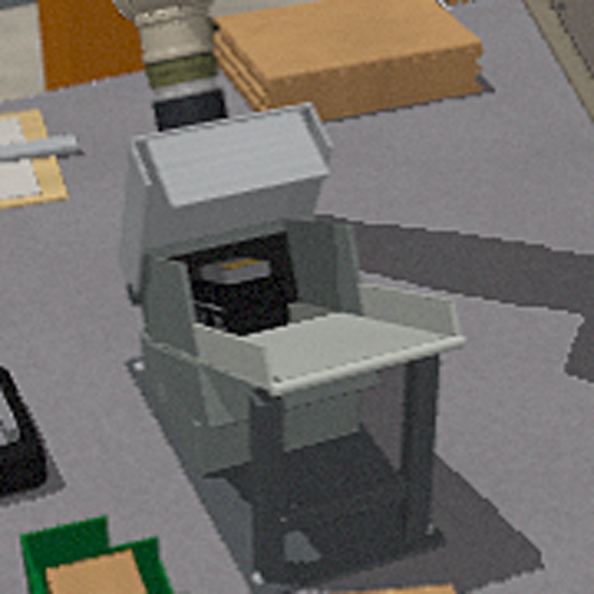

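Emit:
play_rows --series "0 -0.3 0 0.5 0 0 0; 0 0 0 0 0 0 0"

```text
clock: 17.55
tcp_pos: [0.4828, -0.2617, 0.0656]
orientation: [-0.167, 0.703, 0.668, 0.176]
wrist_force: [-6.4, 0.7, 29.5]
finger_gap: 0.0001
```

Emit:
play_rows --series "0 -0.1 0 0.2 0 0 0; 0 0 0 0 0 0 0"

```text
clock: 17.8
tcp_pos: [0.4828, -0.2616, 0.0654]
orientation: [-0.167, 0.704, 0.668, 0.176]
wrist_force: [-9.0, 1.0, 41.3]
finger_gap: -0.0002
```

Emit:
play_rows --series "0 0.2 0 -0.4 0 0 0; 0 0 0 0 0 0 0; 0 0 0 0 0 0 0; 0 0 0 0 0 0 0; 0 0 0 0 0 0 0; 0 0 0 0 0 0 0; 0 0 0 0 0 0 0; 0 0 0 0 0 0 0"

```text
clock: 18.8
tcp_pos: [0.4829, -0.2623, 0.0658]
orientation: [-0.167, 0.703, 0.668, 0.175]
wrist_force: [-3.4, 0.8, 15.8]
finger_gap: 0.0002
```

```bash
python3 - <<'E'
from h import *
import time
s=get_state();p,r=pose(s);print(p,s['wrist_force'])
a=cams.read_camera('scene')[:,:,::-1];b=cams.read_camera('scene')[:,:,::-1]
im=a;cv2.imwrite('pics/s12.png',cv2.resize(im[90:270,220:400],None,fx=3.3,fy=3.3,interpolation=cv2.INTER_CUBIC))
print(np.abs(a.astype(int)-b)[150:210,260:330].max())
im=cams.read_camera('top')[:,:,::-1];cv2.imwrite('pics/t12.png',cv2.resize(im[140:280,260:480],None,fx=3.6,fy=3.6,interpolation=cv2.INTER_CUBIC))
E
```

```text
[ 0.4829497  -0.26227412  0.0658101 ] [-3.39192281  0.84347362 15.75192206]
34
```

View pics/s12.png

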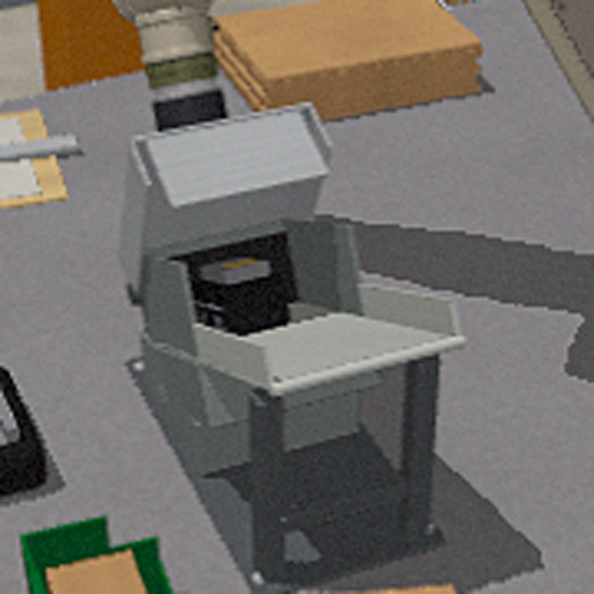

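View pics/t12.png

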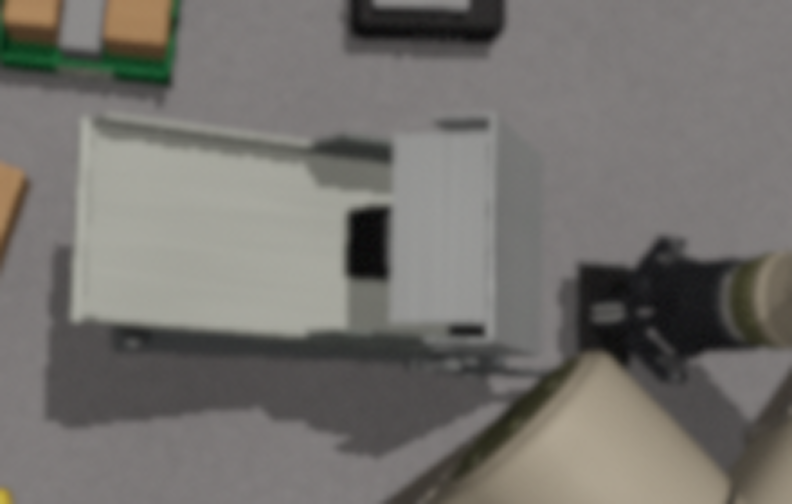

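```bash
python3 - <<'E'
from h import *
T=cams.get_calibration('top');S_=cams.get_calibration('scene')
json.dump([.5438,.0285,.150,-.050],open('chute.json','w'))
P=[c2w((x,-52,46)) for x in(-30,30)]+[c2w((x,-52,2)) for x in(-30,30)]
print((proj(S_,P)-(220,90))*3.3,(proj(T,P)-(260,140))*3.6)
E
```

```text
[[283.91461254 275.18440701]
 [221.3797183  290.26884264]
 [293.15834102 322.75203883]
 [231.10546815 338.43511462]] [[369.58280677 272.40183376]
 [370.93265123 199.38995079]
 [339.88256385 276.22847134]
 [341.36809631 205.22723829]]
```

Emit:
play_rows --series "0 0.7 0 -1.2 0 0 0; 0 1 0 -2 0 0 0; 0 1 0 -2.4 0 0 0; 0 1 0 -2.8 0 0 0; 0 1 0 -3 0 0 0; 0 1 0 -3.5 0 0 0; 0 0.5 0 -3 0 0 0; 0 0 0 -2 0 0 0; 0 0 0 0 0 0 0; 0 0 0 0 0 0 0; 0 0 0 0 0 0 0; 0 0 0 0 0 0 0"

```text
clock: 20.45
tcp_pos: [0.4811, -0.3004, 0.2679]
orientation: [-0.168, 0.703, 0.668, 0.175]
wrist_force: [-0.4, 0.3, 0.4]
finger_gap: 0.0
```

```bash
python3 - <<'E'
from h import *
s=get_state();p,r=pose(s);print(p,s['wrist_force'],s['clock'])
im=cams.read_camera('scene')[:,:,::-1];cv2.imwrite('pics/s13.png',im)
im=cams.read_camera('top')[:,:,::-1];cv2.imwrite('pics/t13.png',cv2.resize(im[100:290,110:480],None,fx=2.1,fy=2.1,interpolation=cv2.INTER_CUBIC))
E
```

```text
[ 0.48110976 -0.3004159   0.26789829] [-0.36494859  0.28759891  0.44714368] 20.45
```

View pics/s13.png

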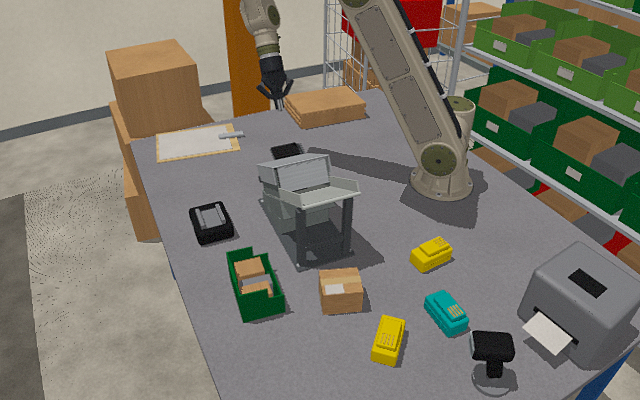

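View pics/t13.png

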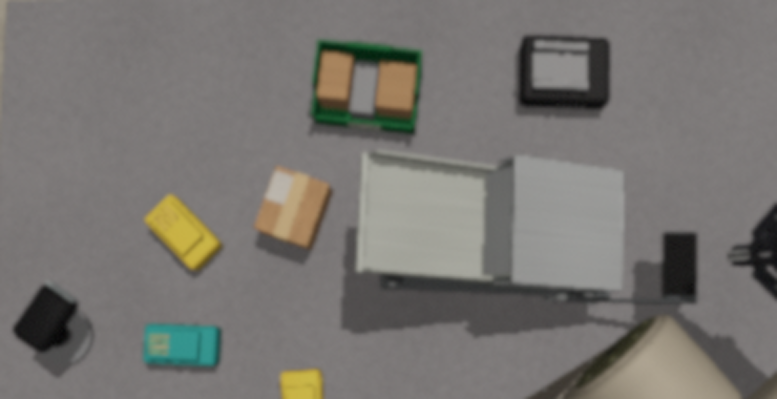

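The lid is closed at scene pixel (295,170), the paddle is up at (287,150), the chute is empty, and the carton, charger and bin are where they started. The gripper touches nothing.

```bash
python3 -c "
from workcell import workorder
print(workorder.hand_in())"
```

```text
the job is handed in; nothing more can be done
None
```

The battery pack is in the quarantine box with the lid closed over it, and the job was handed in at about 20.5 s of the 54 s allowed.

**What I did:**
- **Laying the pack:** I gripped it across its 60 mm width and lowered it into the chute at the 28° slope. I slid it down until it touched the lid's flap and let go once it lay flat.
- **Working the lid:** I pressed the lever to its stop and held it for over a second. The pack then sat still against the buffer, so I released the lever.

**Last checks:**
- **Pack:** with the lid still up, the scene image put the pack within a few millimetres of the expected resting place, and it had not moved between the two close-up pictures. In the top image it was off by about 2 pixels. A frame-to-frame comparison at that point still showed small pixel differences (up to 34 of 255), which I took as image noise.
- **Station:** the lid is closed, the lever is back up and the chute is empty.
- **Surroundings:** the carton, charger, green bin and look-alike packs appear unmoved, and the gripper was clear with about 0.5 N on the wrist.

**Forces:** while finding the lever's stop, the wrist briefly read 41 N upward. That was the fingertips on the paddle, and I eased it back to about 16 N. It is below the 120 N wrist limit. I did not count it against the 40 N limit, which covers the arm and the gripper's body.

**Disagreement:** my first height estimates for the chute floor differed by about 4 mm, so I set the pack down by feel from the wrist force.

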